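Show a sauce bottle's code to the stall scanner

ROBOT

A 7-joint arm with a two-finger parallel gripper is mounted at the origin on the work surface. World frame = base frame: x ahead of the robot, y to its left, z up, the work surface at z = 0. Lengths are in m, angles in rad, forces in N, time in s.
With the tool pointing down it reaches from about 0.425 to 0.925 m from the base axis. Payload 6.8 kg.
Tool frame: the origin (TCP) lies on the centre line of the jaws, within the pads' length; the fingertips stand 11 mm ahead of it and the grasp point (between the pads) lies 8 mm behind it; z points along the fingers, y is the direction in which the jaws open and shut (so a half turn about z gives the same grasp; the last joint's range is limited). The gripper opens to 85 mm and grips with 20 to 120 N. Pads are 22 mm wide; open, the fingers measure 114 mm over their backs; the gripper's body (76 mm by 85 mm) begins 54 mm behind the grasp point. The pads swing forward as they close: fully open they stand 13 mm farther back than shut.
Start: joints at [-1.274, 0.477, 0.022, 1.555, -0.011, 1.109, -0.083], TCP at [0.266, 0.62, 0.242] pointing down, gripper open.
Joint ranges: [-2.96, 2.96], [-0.34, 2.1], [-1.41, 1.46], [0.24, 2.44], [-1.37, 4.51], [0.17, 1.92], [-2.96, 2.96]. Speed limits (rad/s): [2.39, 2.39, 3.14, 3.14, 3.14, 3.14, 3.14].

INTERFACE

Orientations are given as a rotation vector (axis times angle).
In Python, from bench import r gives the robot as it stands.
- The arm moves only by the tool send_rows, never from a script. Its argument "deltas" is a list of rows, each a list of 7 numbers: the opening, from 0 (shut) to 1 (fully open), then the shift along the tool's x, y, z as a fraction of full scale, then the turn, a rotation vector about the tool's x, y, z as a fraction of full scale. In form: [[hand, x, y, z, ax, ay, az], ...]. A call has 1 to 20 rows; each row is the pose to reach, as a shift and turn from the pose commanded when the call began, along the tool's axes at that moment, turning the shorter way round; what a row does not reach only later rows make up. Full scale, the value 1, is 150 mm for a shift and 180 degrees for a turn. A row lasts 1/12 s, in which the tool goes at most 41.7 mm and 7.16 degrees, less where a joint would pass 70% of its speed; a pose out of reach is approached as far as the arm can. A call with a number of a shift or a turn outside -1 to 1 is refused whole. A call with a gripper value outside its range is refused whole. The fingers move at their own pace and stop on an object; "squeeze" is the grip in N (left out, the last holds). Time passes only in rows, so rows that repeat a pose let the fingers close. It gives the time, the measured TCP pose, the force and the opening at its end, in the units of the state.
- r.get_obs(): the state, without advancing time (a new reading comes with each control period).
- r.grab_frame(name): name is "side" or "top" or "wrist"; returns a dict with "pixels" (420x560x3 uint8, red, green, blue), "camera_matrix" (3x3 intrinsics, pixels), "dist_coeffs" ([k1, k2, p1, p2, k3] as OpenCV has them; the pictures are not rectified), "rvec" (rotation vector, rad) and "tvec" (3), from world to camera coordinates, as OpenCV has them. Camera axes: x right, y down, z forward; pixel columns grow to the right and rows downward; lengths in m; the calibration is good to about 2 mm. A picture is of the moment at which its call begins. There is no depth.
- r.hand_in(): hands the job in, once; it reports no verdict.
The state is a dict: "clock": time; "joints": joint angles; "qvel": joint speeds; "tau": joint torques, N m; "tcp_pos": TCP position; "orientation": TCP orientation; "contact_force": force on the tool from outside, world axes, zero at the start; "moment": the same for the moment, N m; "grip_width": finger opening in m.
Only numpy, scipy, OpenCV 4.12 (cv2) and the standard library are available. Lean on these libraries where they do the work, as an engineer would, in place of code of your own. Each camera call takes 0.05 s, during which the arm holds its last target. There are 200 camera calls.

TASK

Lift the clear lid of the green condiment box gently right back onto its stop, then draw the red-capped sauce bottle up out of its tray and tip it so that the code on its underside squarely faces the slanted scanner window, centred on it and about 9 cm away. Do not touch the scanner, and leave the other two bottles, the bowl and the paste jar where they are. Finish while still holding the bottle raised and steady there: do not put it down or let go.

Things in the scene. Friction and masses are not known exactly. Their poses are not given: they have to be found in the camera images.
- caddy: Fixed green condiment box, 150 mm (x) by 280 mm (y), 135 mm high, walls 6 mm, open on top under its lid. Origin: centre of its underside. Its -x side faces roughly to the robot; the lid is hinged along the top of its +x side. Inside, a white tray 30 mm thick lies on the 6 mm floor, with three holes 47 mm wide in a row along the box's y, 85 mm apart, the middle one at the box's centre; one bottle stands in each.
- lid (a joint): Hinge of the lid, rad: 0 closed, grows as the front (-x) edge rises, 1.75 on its stop, a little past upright. The stiff hinge (friction about 0.35 N m) holds the lid wherever it is left; it may start slightly ajar. The lid is a clear plate 156 x 280 x 6 mm with a green rim, 0.25 kg.
- lid_handle (a point): Middle of the lid's handle: a round steel bar 10 mm thick, 120 mm long, parallel to the hinge, standing 38 mm (bar centre) off the outer face of the lid, 145 mm from the hinge and 11 mm from the lid's free edge. Its x and y axes are the lid's: y along the bar, z out of the lid's outer face.
- lid_hinge (a point): Middle of the hinge line, on the top of the box's +x wall, 137 mm above the table. The lid turns about its y axis (the box's y). With the lid closed the handle lies 145 mm to -x and 44 mm above this point, in the lid's axes.
- red_center (a point): The red-capped bottle, half-way up on its axis. 125 mm tall: 34 mm wide, 31 mm high cap on a 44 mm wide bottle body (body up to 80 mm, sloping shoulder to 95 mm, cap from 94 to 125 mm above the base). Mass about 0.13 to 0.25 kg, yellow label. z axis from base to cap. In the tray its underside is 6 mm above the box's underside. It stands in any of the three holes.
- red_base (a point): Centre of the red-capped bottle's flat underside, where the code is (62.5 mm below red_center).
- red_top (a point): Centre of the top of the red cap (62.5 mm above red_center).
- green_center (a point): The green-capped bottle, half-way up; same shape and size as the red-capped one. Leave it in its hole.
- white_center (a point): The white-capped bottle (blue label), half-way up; same shape and size. Leave it in its hole.
- scanner: Fixed black counter scanner: foot 110 x 90 x 16 mm, short post, head on top. Origin: under its foot at table height. Do not touch.
- scan_head: The scanner's head, 85 x 85 x 42 mm, with a 60 mm square red-framed window. Origin: centre of the window, 100 mm above the table. z axis: straight out of the window, sloping 45 degrees up and back towards the robot's side; y along the window's level edge.
- bowl: Small blue ceramic bowl, 110 mm wide, 50 mm high; origin under its centre. Leave alone.
- jar_center (a point): Paste jar with red lid, 64 mm wide, 80 mm high; point half-way up. Leave alone.

How it is judged:
On the way, in this order (a step that is already met when the one before it is completed fails the run):
1. the lid is right back on its stop (1.65 rad or more) while the red-capped bottle is still in the tray (value of joint lid above 1.65 rad and distance of red_center from where it was at the start of the episode below 0.02 m), for 0.1 s.
2. the red-capped bottle has been drawn out above the box's rim, held in the fingers (z of red_base in the frame of caddy above 0.135 m and contact force between the fingers and red_bottle above 1 N), for 0.1 s.
At the end, for the whole second after the job is handed in: Red-capped bottle held still by the fingers only, underside 50-140 mm out from the window and over 100 mm up, within 35 mm of its centre line each way, axis within 0.33 rad of square, cap away; lid past 1.6 rad; other bottles in their holes; they, bowl and jar within 20 mm of their starts (x of red_base in the frame of scan_head between -0.035 and 0.035 m and y of red_base in the frame of scan_head between -0.035 and 0.035 m and z of red_base in the frame of scan_head between 0.05 and 0.14 m and angle between the z axis of red_center and the z axis of scan_head, either way round below 0.33 rad and z of red_top in the frame of scan_head above 0.15 m and height (world z) of red_base above 0.1 m and contact force between the fingers and red_bottle above 1 N and contact force between red_bottle and scanner below 0.3 N and contact force between red_bottle and caddy below 0.3 N and linear speed of red_bottle below 0.03 m/s and angular speed of red_bottle below 0.3 rad/s and value of joint lid above 1.6 rad and z of each of green_center, white_center in the frame of caddy below 0.085 m and angle between each of green_center, white_center's own z axis and vertical below 0.2 rad and distance of each of green_center, white_center, bowl, jar_center from where it was at the start of the episode below 0.02 m); the arm keeps its last pose, push and grip.
It fails at once if the lid is slammed onto its stop (faster than 1.5 rad/s in the last 0.2 rad) (value of joint lid above 1.55 rad and velocity of joint lid above 1.5 rad/s).
It fails at once if the scanner is touched (contact force between scanner and anything else above 1 N).
It fails at once if another bottle, the bowl or the jar is moved by more than 20 mm (distance of any of green_center, white_center, bowl, jar_center from where it was at the start of the episode above 0.02 m).
It also fails if it takes over 64 s, if anything falls off the work surface, if the arm or the gripper's body presses on something with over 40 N, if the wrist force passes 120 N, or if a joint passes its speed limit or range.

## Working session

There is one attempt and no reset: what is moved stays moved. The work goes in short steps, Python scripts to look and compute and a tool call to move; the robot and the scene stay as the last step left them, time stands still between calls to the robot, and variables do not carry over. Pictures are saved under pics/ and viewed, about 8 in all and at most 12, crops included, and the job is handed in when it is done.

Besides the shell and the picture viewer there is one more tool, called after "Emit:" by a JSON object that holds its "method" and its "body". send_rows: Moves the arm, as the interface text tells. Shift numbers are shares of 150 mm and turn numbers shares of 180 degrees, none past 1 either way. Its arguments: {"type":"object","properties":{"deltas":{"type":"array","items":{"type":"array","items":{"type":"number"}}},"squeeze":{"type":"number"}},"required":["deltas"]}

```bash
mkdir -p pics
python3 - <<'E'
from bench import r
import cv2,pickle
fs={}
for n in("side","top"):
    f=r.grab_frame(n);fs[n]=f
    cv2.imwrite(f"pics/{n}0.png",f["pixels"][:,:,::-1])
    print(n,f["camera_matrix"],f["dist_coeffs"],f["rvec"],f["tvec"])
pickle.dump(fs,open("f0.pkl","wb"))
print(r.get_obs())
E
```

```text
side [[494.02200157   0.         280.92118073]
 [  0.         494.02200157 213.33590195]
 [  0.           0.           1.        ]] [-0.08080386  0.          0.          0.          0.        ] [ 1.93877796 -1.79498537  0.5374487 ] [-0.07433471  0.57465145  0.91202883]
top [[430.17218999   0.         285.14143913]
 [  0.         430.17218999 208.11558367]
 [  0.           0.           1.        ]] [-0.13756013  0.          0.          0.          0.        ] [ 2.09263198 -2.15380215  0.17955791] [-0.0311085   0.62432419  1.12622961]
{'clock': 0.1, 'joints': array([-1.27412261,  0.47771717,  0.02232675,  1.55633747, -0.01152986,
        1.10931929, -0.08309606]), 'qvel': array([-0.00104805, -0.00276596,  0.00081176, -0.00431525, -0.0006965 ,
        0.00216155,  0.00152619]), 'tau': array([ 4.19606149e-03, -5.97762179e+01,  1.61359336e+00, -2.81956083e+01,
        1.27460039e-02,  5.12623665e-03, -3.51389804e-05]), 'tcp_pos': array([0.26561098, 0.61998296, 0.24142917]), 'orientation': array([-6.31397062e-01, -3.07723587e+00,  2.56865512e-03]), 'contact_force': array([ 0.29815549, -0.34867599,  0.3659536 ]), 'moment': array([-0.02224082,  0.0082364 ,  0.02056123]), 'grip_width': 0.08520252100238038}
```

View pics/side0.png

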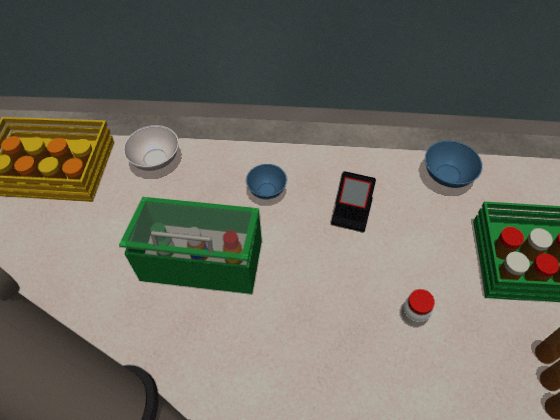

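View pics/top0.png

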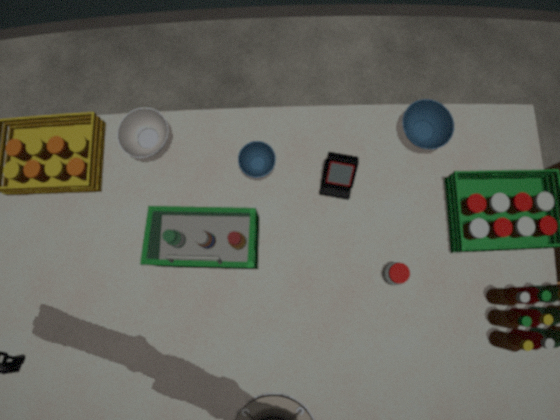

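The side view shows the box at about (195,245) with the handle bar at (180,237), the red bottle in the right-hand (-y) hole at (231,245), the scanner at (354,200), bowl (267,183), and jar (420,305). In the top view they are the box (200,237), red cap (236,240), handle (193,258) and scanner (340,175). I'll enlarge the box and scanner next.

```bash
cat > h.py <<'E'
import numpy as np,cv2,pickle
from scipy.spatial.transform import Rotation as R
def ray(f,uv):
    p=cv2.undistortPoints(np.array([[uv]],float),f["camera_matrix"],f["dist_coeffs"])[0,0]
    Rm=cv2.Rodrigues(np.array(f["rvec"],float))[0];t=np.array(f["tvec"]).ravel()
    d=Rm.T@np.r_[p,1];return -Rm.T@t,d/np.linalg.norm(d)
def onz(f,uv,z):
    c,d=ray(f,uv);return c+d*(z-c[2])/d[2]
def tri(L):
    A=np.zeros((3,3));b=np.zeros(3)
    for f,uv in L:
        c,d=ray(f,uv);P=np.eye(3)-np.outer(d,d);A+=P;b+=P@c
    return np.linalg.solve(A,b)
def proj(f,X):
    return cv2.projectPoints(np.array(X,float).reshape(-1,3),np.array(f["rvec"],float),np.array(f["tvec"],float),f["camera_matrix"],f["dist_coeffs"])[0][:,0]
E
python3 - <<'E'
from h import *
fs=pickle.load(open("f0.pkl","rb"))
s=fs["side"]["pixels"][:,:,::-1];t=fs["top"]["pixels"][:,:,::-1]
def cr(i,x,y,w,h,W,H): return cv2.resize(i[y:y+h,x:x+w],(W,H),interpolation=cv2.INTER_CUBIC)
o=np.vstack([np.hstack([cr(s,110,190,160,110,480,330),cr(s,320,160,80,80,320,330)]),
 np.hstack([cr(t,130,195,140,80,472,270),cr(t,310,145,60,60,328,270)])])
cv2.imwrite("pics/crop.png",cv2.convertScaleAbs(o,alpha=1.4))
E
```

```text
(no output)
```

View pics/crop.png

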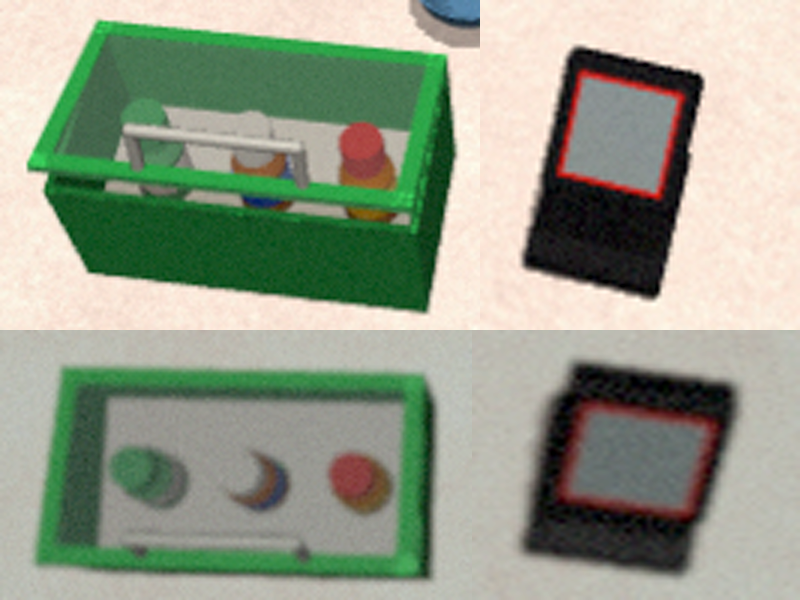

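Run:
```python
from h import *
np.set_printoptions(precision=4,suppress=True)
fs=pickle.load(open("f0.pkl","rb"));s,t=fs["side"],fs["top"]
P=dict(hL=((152.7,233.3),(167.1,257.2)),hR=((210.7,239),(219.9,258.7)),bL=((142.3,197.3),(148.7,206.3)),bR=((258.3,209),(257.6,208.6)),
fL=((120,245),(141.3,263.7)),fR=((247.7,258.3),(258.4,268.2)),
w1=((345,177),(331.2,161.7)),w2=((371.3,183),(355,166.1)),w3=((365,207.8),(349.9,186.1)),w4=((339.5,202.4),(326.6,182.3)),
cap=((231,236.7),(234.4,237.1)))
Q={}
for k,(a,b) in P.items():
    X=Q[k]=tri([(s,a),(t,b)]); print(k,X,"err px",np.abs(proj(s,X)[0]-a).max().round(1),np.abs(proj(t,X)[0]-b).max().round(1))
W=np.array([Q[f"w{i}"] for i in(1,2,3,4)])
c=W.mean(0);U,S,V=np.linalg.svd(W-c);print("win",c,"n",V[2],"x edge",W[1]-W[0],W[2]-W[3],np.linalg.norm(W-np.roll(W,1,0),axis=1))
y=(W[1]-W[0]+W[2]-W[3]);print("yaw of level edge",np.degrees(np.arctan2(y[1],y[0])))
for k,a in(("bR-bL",Q["bR"]-Q["bL"]),("fR-fL",Q["fR"]-Q["fL"]),("hR-hL",Q["hR"]-Q["hL"])):print(k,a,np.linalg.norm(a),np.degrees(np.arctan2(-a[1],-a[0])))
print("hingeplane",onz(s,P["bL"][0],.14),onz(s,P["bR"][0],.14),onz(t,P["bL"][1],.14),onz(t,P["bR"][1],.14))
print("cap131",onz(s,P["cap"][0],.131),onz(t,P["cap"][1],.131))
print("bowl",onz(s,(267,175),.05),"jar",onz(s,(421,300),.08))
```

```text
hL [0.4855 0.231  0.2118] err px 0.7 0.6
hR [0.4788 0.1055 0.2152] err px 0.0 0.0
bL [0.6225 0.3027 0.1442] err px 0.1 0.1
bR [0.6074 0.0225 0.1462] err px 1.0 0.9
fL [0.4732 0.3081 0.1747] err px 0.1 0.1
fR [0.455  0.0229 0.1882] err px 2.6 2.2
w1 [ 0.7312 -0.1743  0.1259] err px 0.1 0.1
w2 [ 0.7177 -0.2375  0.1252] err px 0.3 0.2
w3 [ 0.6741 -0.2273  0.0812] err px 0.2 0.2
w4 [ 0.6868 -0.1646  0.0799] err px 0.2 0.2
cap [0.5386 0.081  0.1299] err px 0.4 0.3
win [ 0.7024 -0.2009  0.1031] n [ 0.6907 -0.1472 -0.708 ] x edge [-0.0135 -0.0632 -0.0007] [-0.0127 -0.0627  0.0013] [0.0647 0.0646 0.0628 0.064 ]
yaw of level edge -101.77249178640032
bR-bL [-0.0151 -0.2802  0.002 ] 0.28065908771428605 86.91066063704852
fR-fL [-0.0182 -0.2851  0.0135] 0.28602183312743684 86.35682536323053
hR-hL [-0.0067 -0.1255  0.0034] 0.12574385799430565 86.96725961721411
hingeplane [0.6255 0.3042 0.14  ] [0.6115 0.0257 0.14  ] [0.6233 0.3045 0.14  ] [0.6088 0.0206 0.14  ]
cap131 [0.538 0.08  0.131] [0.5384 0.0817 0.131 ]
bowl [0.7841 0.0257 0.05  ] jar [ 0.4373 -0.3475  0.08  ]
```

Emit:
{"method": "send_rows", "body": {"deltas": [[1,-0.1,-0.1,-0.1,0,0,0],[1,-0.3,-0.25,-0.3,0,0,0],[1,-0.5,-0.45,-0.4,0,0,0],[1,-0.7,-0.6,-0.4,0,0,0],[1,-0.84,-0.73,-0.4,0,0,0],[1,-0.84,-0.73,-0.4,0,0,0]]}}

```text
clock: 0.6
tcp_pos: [0.3438, 0.4629, 0.3029]
orientation: [0.647, 3.071, -0.004]
contact_force: [0.5, -0.0, -0.6]
grip_width: 0.0853
```

Emit:
{"method": "send_rows", "body": {"deltas": [[1,-0.1,-0.1,0,0,0,0.03],[1,-0.3,-0.25,0,0,0,0.06],[1,-0.5,-0.45,0,0,0,0.09],[1,-0.7,-0.6,0,0,0,0.12],[1,-0.84,-0.73,0,0,0,0.15],[1,-0.84,-0.73,0,0,0,0.15]]}}

```text
clock: 1.1
tcp_pos: [0.4144, 0.3132, 0.3022]
orientation: [1.352, 2.834, -0.003]
contact_force: [-0.3, -0.3, 0.1]
grip_width: 0.085
```

```bash
cat >> h.py <<'E'
ex=np.array([.9986,-.053,0]);ey=np.array([.053,.9986,0]);ez=np.array([0,0,1.])
def rot(z,y):   # tool rotation from tool z and y (y made square to z)
    z=z/np.linalg.norm(z);y=y-z*(y@z);y/=np.linalg.norm(y)
    return np.c_[np.cross(y,z),y,z]
def row(o,p,Rt):
    R0=R.from_rotvec(o["orientation"]).as_matrix()
    return np.r_[R0.T@(np.array(p)-o["tcp_pos"])/.15,R.from_matrix(R0.T@Rt).as_rotvec()/np.pi].round(3)
E
python3 - <<'E'
from bench import r
from h import *
o=r.get_obs();print(o["clock"],o["tcp_pos"],o["orientation"],o["joints"].round(2))
print(row(o,[.478,.168,.30],rot(-ez,ex)).tolist())
E
```

```text
1.1 [0.41438977 0.31318214 0.30220018] [ 1.35191574  2.83381422 -0.00327445] [-0.96  0.16  0.22  1.86 -0.04  1.12 -0.05]
[-1.019, -0.279, 0.018, -0.0, 0.001, 0.233]
```

Emit:
{"method": "send_rows", "body": {"deltas": [[1,-0.2,-0.05,0,0,0,0.03],[1,-0.4,-0.12,0,0,0,0.06],[1,-0.6,-0.18,0,0,0,0.1],[1,-0.8,-0.24,0,0,0,0.14],[1,-1,-0.28,0,0,0,0.17],[1,-1,-0.28,0,0,0,0.2],[1,-1,-0.28,0,0,0,0.233],[1,-1,-0.28,0,0,0,0.233],[1,-1,-0.28,0,0,0,0.233]]}}

```text
clock: 1.85
tcp_pos: [0.4747, 0.1783, 0.302]
orientation: [-2.258, -2.184, 0.001]
contact_force: [0.6, 0.6, 0.0]
grip_width: 0.0852
```

Run:
```python
from bench import r
from h import *
f=r.grab_frame("wrist");pickle.dump(f,open("fw.pkl","wb"));cv2.imwrite("pics/w1.png",f["pixels"][:,:,::-1])
o=r.get_obs();print(o["clock"],o["tcp_pos"],o["orientation"],o["joints"].round(2))
print(proj(f,[[.4855,.231,.2118],[.4788,.1055,.2152],[.482,.168,.2135]]))
```

```text
1.9 [0.47465069 0.17844669 0.30205095] [-2.25736742e+00 -2.18466437e+00  7.60471076e-04] [-0.83  0.14  0.39  1.9  -0.06  1.12 -0.45]
[[290.40601603 134.72570053]
 [284.86676969 311.98698413]
 [287.23661267 230.89344942]]
```

View pics/w1.png

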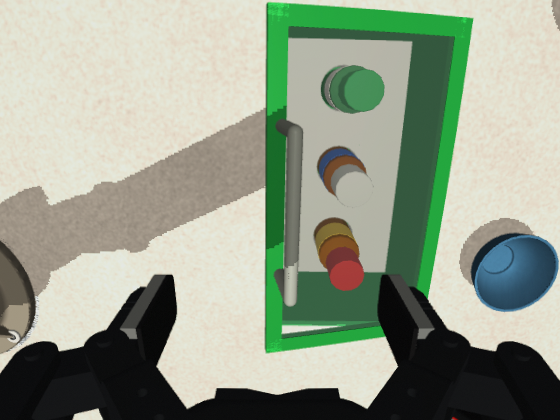

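The wrist view shows the bar from (295,132) to (290,300). That puts its middle near x 0.485, y 0.172, about 4 mm from my first estimate. The red bottle (345,275) is in the -y hole. I'll descend next.

Run:
```python
from bench import r
from h import *
o=r.get_obs();print(row(o,[.485,.172,.206],rot(-ez,ex)).tolist())
```

```text
[-0.041, 0.071, 0.64, -0.0, 0.0, 0.006]
```

Emit:
{"method": "send_rows", "body": {"deltas": [[1,-0.04,0.07,0.1,0,0,0],[1,-0.04,0.07,0.25,0,0,0],[1,-0.04,0.07,0.4,0,0,0],[1,-0.04,0.07,0.5,0,0,0],[1,-0.04,0.07,0.58,0,0,0],[1,-0.04,0.07,0.64,0,0,0],[1,-0.04,0.07,0.64,0,0,0],[0.6,-0.04,0.07,0.64,0,0,0],[0.4,-0.04,0.07,0.64,0,0,0],[0.2,-0.04,0.07,0.64,0,0,0],[0,-0.04,0.07,0.64,0,0,0],[0,-0.04,0.07,0.64,0,0,0],[0,-0.04,0.07,0.64,0,0,0],[0,-0.04,0.07,0.64,0,0,0],[0,-0.04,0.07,0.64,0,0,0]], "squeeze": 30}}

```text
clock: 3.15
tcp_pos: [0.4846, 0.1715, 0.2064]
orientation: [-2.262, -2.179, 0.001]
contact_force: [-3.1, 0.9, 2.6]
grip_width: 0.0084
```

Run:
```python
from bench import r
from h import *
o=r.get_obs();print(o)
H=np.array([.6165,.165,.137]); rr=.1515
R0=R.from_rotvec(o["orientation"]).as_matrix();g=o["tcp_pos"]-R0[:,2]*.008
d=g-H;x=-(d@ex);z=d[2];print("grasp",g,"radius",np.hypot(x,z),"theta",np.arctan2(z,x)-.2945)
```

```text
{'clock': 3.15, 'joints': array([-0.78776333,  0.26247824,  0.3878695 ,  1.99433114, -0.12562165,
        0.90842295, -0.37151322]), 'qvel': array([-9.20234725e-05,  2.24965891e-03,  1.08126719e-03, -6.68561687e-04,
       -4.86880308e-04,  2.18964829e-04,  6.87352458e-04]), 'tau': array([  0.61954815, -37.68915296,   4.04151142, -25.27410507,
         0.39847327,  -1.05760809,   0.09187445]), 'tcp_pos': array([0.4846225 , 0.1715233 , 0.20636159]), 'orientation': array([-2.26163907e+00, -2.17906280e+00,  1.24126233e-03]), 'contact_force': array([-3.1431153 ,  0.93529197,  2.61052253]), 'moment': array([ 0.03491114,  0.72005994, -0.06083123]), 'grip_width': 0.008390433876915805}
grasp [0.4846326  0.17152193 0.21436158] radius 0.15302393738684963 theta 0.2355217896352224
```

```bash
cat > arc.py <<'E'
import sys
from bench import r
from h import *
t0,t1,n=map(float,sys.argv[1:4]); n=int(n)
o=r.get_obs();R0=R.from_rotvec(o["orientation"]).as_matrix();g=o["tcp_pos"]-R0[:,2]*.008
u=lambda t:.1515*(-np.cos(t+.2945)*ex+np.sin(t+.2945)*ez)
for i in range(1,n+1):
    t=t0+(t1-t0)*i/n; ph=.2*(t-.2355)
    Rt=rot(-np.sin(ph)*ex-np.cos(ph)*ez,ex)
    print([0]+row(o,g+u(t)-u(t0)+Rt[:,2]*.008,Rt).tolist(),end=", ")
E
python3 arc.py .2355 1.0 14
```

```text
[0, -0.0, 0.029, -0.047, 0.003, -0.0, 0.005], [0, -0.001, 0.06, -0.092, 0.007, 0.0, 0.005], [0, -0.001, 0.093, -0.135, 0.01, 0.0, 0.005], [0, -0.002, 0.129, -0.177, 0.014, 0.0, 0.005], [0, -0.003, 0.167, -0.216, 0.017, 0.0, 0.005], [0, -0.003, 0.207, -0.254, 0.02, 0.0, 0.005], [0, -0.004, 0.249, -0.289, 0.024, 0.0, 0.005], [0, -0.005, 0.293, -0.321, 0.027, 0.0, 0.005], [0, -0.005, 0.338, -0.352, 0.031, 0.0, 0.005], [0, -0.006, 0.386, -0.379, 0.034, 0.0, 0.005], [0, -0.007, 0.434, -0.404, 0.038, 0.0, 0.005], [0, -0.008, 0.484, -0.426, 0.041, 0.0, 0.005], [0, -0.008, 0.535, -0.446, 0.045, 0.0, 0.005], [0, -0.009, 0.587, -0.462, 0.048, 0.0, 0.005],
```

Emit:
{"method": "send_rows", "body": {"deltas": [[0,0,0.03,-0.05,0.003,0,0.005],[0,0,0.06,-0.092,0.007,0,0.005],[0,0,0.093,-0.135,0.01,0,0.005],[0,0,0.129,-0.177,0.014,0,0.005],[0,-0.003,0.167,-0.216,0.017,0,0.005],[0,-0.003,0.207,-0.254,0.02,0,0.005],[0,-0.004,0.25,-0.29,0.024,0,0.005],[0,-0.005,0.293,-0.321,0.027,0,0.005],[0,-0.005,0.338,-0.352,0.031,0,0.005],[0,-0.006,0.386,-0.379,0.034,0,0.005],[0,-0.007,0.434,-0.404,0.038,0,0.005],[0,-0.008,0.484,-0.426,0.041,0,0.005],[0,-0.008,0.535,-0.446,0.045,0,0.005],[0,-0.009,0.587,-0.462,0.048,0,0.005]]}}

```text
clock: 4.32
tcp_pos: [0.5719, 0.1674, 0.279]
orientation: [-2.193, -2.083, 0.16]
contact_force: [-12.0, -0.0, 24.6]
grip_width: 0.0089
```

```bash
python3 -c "
from bench import r
o=r.get_obs();print(o['tcp_pos'],o['contact_force'],o['moment'],o['joints'].round(2),o['grip_width'])"; python3 arc.py 1.0 1.74 18
```

```text
[0.57185947 0.16736541 0.27896737] [-12.03122543  -0.02588001  24.55813219] [-0.16038905  3.35978517  0.03523347] [-0.66  0.41  0.41  1.62 -0.22  1.29 -0.24] 0.00891037960373135
[0, -0.0, 0.038, -0.017, 0.002, -0.0, 0.0], [0, -0.0, 0.076, -0.032, 0.005, -0.0, 0.0], [0, -0.0, 0.115, -0.045, 0.007, -0.0, 0.0], [0, -0.0, 0.154, -0.057, 0.01, -0.0, 0.0], [0, -0.0, 0.194, -0.067, 0.013, -0.0, 0.0], [0, -0.0, 0.234, -0.075, 0.015, -0.0, 0.0], [0, -0.0, 0.275, -0.082, 0.018, -0.0, 0.0], [0, -0.0, 0.316, -0.087, 0.02, -0.0, 0.0], [0, -0.0, 0.357, -0.091, 0.023, -0.0, 0.0], [0, -0.0, 0.398, -0.092, 0.026, -0.0, 0.0], [0, -0.001, 0.439, -0.092, 0.028, -0.0, 0.0], [0, -0.001, 0.48, -0.091, 0.031, -0.0, 0.0], [0, -0.001, 0.521, -0.087, 0.033, -0.0, 0.0], [0, -0.001, 0.561, -0.082, 0.036, -0.0, 0.0], [0, -0.001, 0.602, -0.075, 0.039, -0.0, 0.0], [0, -0.001, 0.642, -0.067, 0.041, -0.0, 0.0], [0, -0.001, 0.682, -0.057, 0.044, -0.0, 0.0], [0, -0.001, 0.721, -0.045, 0.047, -0.0, 0.0],
```

Run:
```python
from bench import r
from h import *
o=r.get_obs();o["tcp_pos"]=np.array([.5727,.1674,.2757])
H=np.array([.6165,.165,.137])
for t in np.r_[np.linspace(1.0,1.6,14),np.linspace(1.63,1.77,6)]:
    ph=.2*(t-.2355);Rt=rot(-np.sin(ph)*ex-np.cos(ph)*ez,ex)
    b=H+.1515*(-np.cos(t+.2945)*ex+np.sin(t+.2945)*ez); b[:2]+=ey[:2]*.0046
    print(t.round(2),row(o,b+Rt[:,2]*.003,Rt).tolist())
```

```text
1.0 [0.03, 0.01, -0.029, -0.001, -0.0, 0.0]
1.05 [0.03, 0.052, -0.048, 0.002, -0.0, 0.0]
1.09 [0.03, 0.096, -0.064, 0.005, -0.0, 0.0]
1.14 [0.03, 0.14, -0.079, 0.008, -0.0, 0.0]
1.18 [0.03, 0.184, -0.091, 0.011, -0.0, 0.0]
1.23 [0.03, 0.23, -0.101, 0.014, -0.0, 0.0]
1.28 [0.03, 0.275, -0.109, 0.017, -0.0, 0.0]
1.32 [0.03, 0.321, -0.116, 0.02, -0.0, 0.0]
1.37 [0.03, 0.368, -0.12, 0.023, -0.0, 0.0]
1.42 [0.03, 0.414, -0.121, 0.026, -0.0, 0.0]
1.46 [0.03, 0.461, -0.121, 0.029, -0.0, 0.0]
1.51 [0.03, 0.507, -0.119, 0.032, -0.0, 0.0]
1.55 [0.03, 0.553, -0.114, 0.035, -0.0, 0.0]
1.6 [0.029, 0.599, -0.107, 0.038, -0.0, 0.0]
1.63 [0.029, 0.629, -0.102, 0.04, -0.0, 0.0]
1.66 [0.029, 0.656, -0.096, 0.041, -0.0, 0.0]
1.69 [0.029, 0.684, -0.089, 0.043, -0.0, 0.0]
1.71 [0.029, 0.711, -0.081, 0.045, -0.0, 0.0]
1.74 [0.029, 0.738, -0.073, 0.047, -0.0, 0.0]
1.77 [0.029, 0.764, -0.064, 0.048, -0.0, 0.0]
```

Emit:
{"method": "send_rows", "body": {"deltas": [[0,0,0.01,-0.029,0,0,0],[0,0,0.052,-0.048,0.002,0,0],[0,0,0.096,-0.064,0.005,0,0],[0,0,0.14,-0.079,0.008,0,0],[0,0,0.184,-0.091,0.011,0,0],[0,0,0.23,-0.101,0.014,0,0],[0,0,0.275,-0.109,0.017,0,0],[0,0,0.321,-0.116,0.02,0,0],[0,0,0.368,-0.12,0.023,0,0],[0,0,0.414,-0.121,0.026,0,0],[0,0,0.461,-0.121,0.029,0,0],[0,0,0.507,-0.119,0.032,0,0],[0,0,0.553,-0.114,0.035,0,0],[0,0,0.6,-0.107,0.038,0,0],[0,0,0.629,-0.102,0.04,0,0],[0,0,0.656,-0.096,0.041,0,0],[0,0,0.684,-0.089,0.043,0,0],[0,0,0.711,-0.081,0.045,0,0],[0,0,0.738,-0.073,0.047,0,0],[0,0,0.738,-0.073,0.047,0,0]]}}

```text
clock: 5.98
tcp_pos: [0.6851, 0.1618, 0.2693]
orientation: [-2.111, -2.004, 0.301]
contact_force: [1.1, 4.0, 2.1]
grip_width: 0.0089
```

Run:
```python
from bench import r
from h import *
o=r.get_obs();print(o["contact_force"],o["moment"],o["grip_width"],o["joints"].round(2))
Rt=R.from_rotvec(o["orientation"]).as_matrix();b=o["tcp_pos"]-Rt[:,2]*.003;d=b-[.6165,.165,.137]
print(b,np.hypot(d@ex,d[2]),np.arctan2(d[2],-(d@ex))-.2945,Rt.round(3))
f=r.grab_frame("side");cv2.imwrite("pics/s1.png",cv2.resize(f["pixels"][140:340,80:300,::-1],(660,600)))
```

```text
[1.1234262  4.03472355 2.104607  ] [ 0.81416568 -0.27820408 -0.22589028] 0.008872295368022906 [-0.49  0.7   0.4   1.21 -0.31  1.57 -0.15]
[0.68594322 0.16170804 0.27220388] 0.15203020821155755 1.7512313332352456 [[ 0.052  0.955 -0.293]
 [ 0.999 -0.05   0.015]
 [-0.    -0.293 -0.956]]
```

View pics/s1.png

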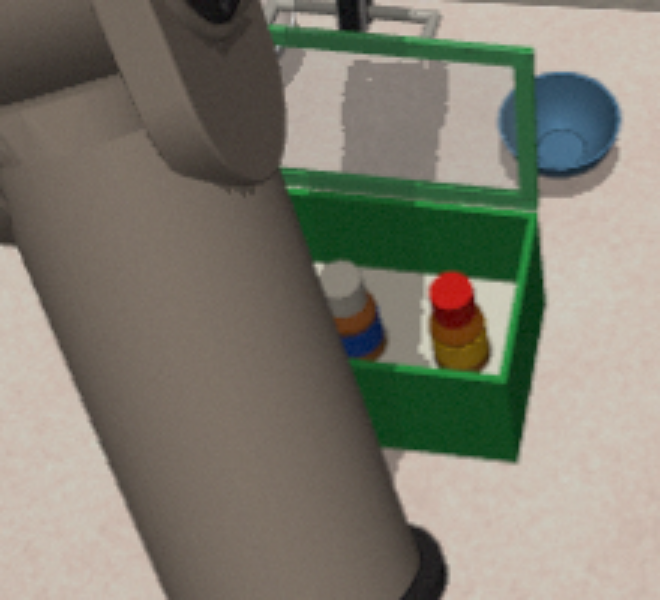

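The side crop shows the lid upright with its plate leaning back (top edge from (270,35) to (530,55)), and the red bottle still in its hole at (455,320). I'll press on a little to check the stop, then release.

Emit:
{"method": "send_rows", "body": {"deltas": [[0,0,0.01,0.002,0,0,0],[0,0,0.02,0.004,0,0,0],[0,0,0.03,0.006,0,0,0],[0,0,0.03,0.006,0,0,0]]}}

```text
clock: 6.37
tcp_pos: [0.686, 0.1617, 0.2689]
orientation: [-2.107, -2.001, 0.306]
contact_force: [-9.2, 4.6, 10.6]
grip_width: 0.0085
```

Emit:
{"method": "send_rows", "body": {"deltas": [[0.15,0,0,0,0,0,0],[0.3,0,0,0,0,0,0],[0.3,0,0,0,0,0,0],[0.3,0,0,0,0,0,0],[0.3,0,0,-0.05,0,0,0],[0.3,0,0,-0.15,0,0,0],[0.3,0,0,-0.3,0,0,0],[0.3,0,0,-0.45,0,0,0],[0.3,0,0,-0.55,0,0,0],[0.3,0,0,-0.55,0,0,0]]}}

```text
clock: 7.2
tcp_pos: [0.7144, 0.1586, 0.3503]
orientation: [-2.116, -2.006, 0.296]
contact_force: [-0.5, -0.0, 0.3]
grip_width: 0.0255
```

Run:
```python
from bench import r
from h import *
o=r.get_obs();print(o["tcp_pos"],o["grip_width"],o["joints"].round(2))
print(row(o,[.62,.12,.36],rot(-ez,ex)).tolist(), row(o,[.515,.085,.36],rot(-ez,ex)).tolist())
```

```text
[0.71437271 0.15864797 0.35029415] 0.025479726702453857 [-0.46  0.72  0.41  1.   -0.32  1.75 -0.17]
[-0.291, -0.607, 0.115, -0.093, 0.0, -0.0] [-0.562, -1.264, 0.313, -0.093, 0.0, -0.0]
```

Emit:
{"method": "send_rows", "body": {"deltas": [[0.5,-0.05,-0.12,0.02,-0.01,0,0],[0.7,-0.15,-0.3,0.06,-0.03,0,0],[1,-0.22,-0.5,0.1,-0.05,0,0],[1,-0.3,-0.7,0.14,-0.07,0,0],[1,-0.4,-0.85,0.19,-0.093,0,0],[1,-0.48,-1,0.24,-0.093,0,0],[1,-0.48,-1,0.24,-0.093,0,0],[1,-0.48,-1,0.24,-0.093,0,0]]}}

```text
clock: 7.87
tcp_pos: [0.5536, 0.0951, 0.3565]
orientation: [-2.277, -2.158, 0.007]
contact_force: [1.0, 0.3, -0.1]
grip_width: 0.0852
```

Run:
```python
from bench import r
from h import *
o=r.get_obs();print(o["tcp_pos"],o["grip_width"],o["joints"].round(2))
print(row(o,[.5365,.082,.27],rot(-ez,ex)).tolist())
f=r.grab_frame("wrist");cv2.imwrite("pics/w2.png",f["pixels"][:,:,::-1])
hsv=cv2.cvtColor(f["pixels"],cv2.COLOR_RGB2HSV);m=cv2.inRange(hsv,(0,150,60),(6,255,255))|cv2.inRange(hsv,(172,150,60),(180,255,255))
n,l,st,c=cv2.connectedComponentsWithStats(m)
for i in range(1,n):
    if st[i,4]>200: print(st[i],c[i],onz(f,c[i],.131))
```

```text
[0.55360643 0.09508407 0.35650754] 0.08522556131968392 [-0.66  0.21  0.46  1.7  -0.1   1.26 -0.23]
[-0.093, -0.106, 0.577, -0.002, -0.0, -0.0]
[249 159  32  37 918] [264.49346405 176.85076253] [0.54007544 0.08760959 0.131     ]
```

View pics/w2.png

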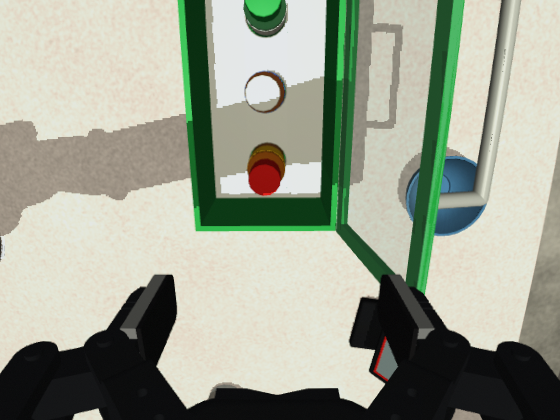

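The wrist view shows the red cap's top circle at about (265,180), which puts the bottle axis near (0.5395, 0.083). The neighbouring bottles are undisturbed and the lid stays back on its stop. I'll descend onto the cap with the jaws along the box's x.

Run:
```python
from bench import r
from h import *
o=r.get_obs()
for z in(.2,.11):print(row(o,[.5395,.083,z],rot(-ez,ex)).tolist())
```

```text
[-0.091, -0.091, 1.043, -0.002, 0.0, 0.0]
[-0.09, -0.088, 1.643, -0.002, 0.0, 0.0]
```

Emit:
{"method": "send_rows", "body": {"deltas": [[0.8,-0.04,-0.04,0.15,0,0,0],[0.8,-0.09,-0.09,0.35,0,0,0],[0.8,-0.09,-0.09,0.6,0,0,0],[0.8,-0.09,-0.09,0.8,0,0,0],[0.8,-0.09,-0.09,0.94,0,0,0],[0.8,-0.09,-0.09,1,0,0,0],[0.8,-0.09,-0.09,1,0,0,0]]}}

```text
clock: 8.5
tcp_pos: [0.5393, 0.0829, 0.2037]
orientation: [-2.275, -2.159, 0.016]
contact_force: [-1.3, -0.5, -0.3]
grip_width: 0.0684
```

Emit:
{"method": "send_rows", "body": {"deltas": [[0.8,0,0,0.06,0,0,0],[0.8,0,0,0.15,0,0,0],[0.8,0,0,0.25,0,0,0],[0.8,0,0,0.35,0,0,0],[0.8,0,0,0.45,0,0,0],[0.8,0,0,0.53,0,0,0],[0.8,0,0,0.6,0,0,0],[0.8,0,0,0.64,0,0,0],[0.8,0,0,0.64,0,0,0]]}}

```text
clock: 9.25
tcp_pos: [0.5388, 0.0827, 0.1095]
orientation: [-2.276, -2.159, 0.01]
contact_force: [0.4, 0.1, -0.3]
grip_width: 0.0682
```

Emit:
{"method": "send_rows", "body": {"deltas": [[0.6,0,0,0,0,0,0],[0.5,0,0,0,0,0,0],[0.4,0,0,0,0,0,0],[0.3,0,0,0,0,0,0],[0.2,0,0,0,0,0,0],[0,0,0,0,0,0,0],[0,0,0,0,0,0,0],[0,0,0,0,0,0,0],[0,0,0,0,0,0,0]], "squeeze": 40}}

```text
clock: 10.0
tcp_pos: [0.5395, 0.0829, 0.1112]
orientation: [-2.277, -2.159, 0.006]
contact_force: [-1.0, 0.3, 5.6]
grip_width: 0.033
```

Emit:
{"method": "send_rows", "body": {"deltas": [[0,0,0,-0.03,0,0,0],[0,0,0,-0.08,0,0,0],[0,0,0,-0.15,0,0,0],[0,0,0,-0.23,0,0,0],[0,0,0,-0.32,0,0,0],[0,0,0,-0.42,0,0,0],[0,0,0,-0.52,0,0,0],[0,0,0,-0.62,0,0,0],[0,0,0,-0.72,0,0,0],[0,0,0,-0.82,0,0,0],[0,0,0,-0.9,0,0,0],[0,0,0,-0.96,0,0,0],[0,0,0,-1,0,0,0],[0,0,0,-1,0,0,0]]}}

```text
clock: 11.17
tcp_pos: [0.5407, 0.083, 0.262]
orientation: [-2.277, -2.16, 0.004]
contact_force: [-0.1, 0.1, -1.9]
grip_width: 0.0328
```

Emit:
{"method": "send_rows", "body": {"deltas": [[0,0,0,-0.1,0,0,0],[0,0,0,-0.2,0,0,0],[0,0,0,-0.3,0,0,0],[0,0,0,-0.4,0,0,0],[0,0,0,-0.4,0,0,0],[0,0,0,-0.4,0,0,0]]}}

```text
clock: 11.67
tcp_pos: [0.5404, 0.0829, 0.3201]
orientation: [-2.277, -2.159, 0.008]
contact_force: [-0.1, -1.0, -1.5]
grip_width: 0.0327
```

Run:
```python
from bench import r
from h import *
o=r.get_obs();print(o["clock"],o["tcp_pos"],o["grip_width"],o["contact_force"],o["joints"].round(2))
W=np.array([.7024,-.2009,.1]);a=np.radians(168.2);n=np.array([np.cos(a),np.sin(a),1])/2**.5;n[2]=2**-.5;print(n)
# base sits .105 below TCP
T=W+n*(.09+.105);h=np.r_[-n[:2],0]
Rt=rot(-n,h+np.r_[0,0,1]);print("target",T,row(o,T,Rt).tolist())
f=r.grab_frame("wrist");cv2.imwrite("pics/w3.png",f["pixels"][:,:,::-1])
```

```text
11.6667 [0.54043045 0.08294201 0.32007854] 0.03268636919224104 [-0.11802807 -0.95114879 -1.48145908] [-0.65  0.21  0.46  1.79 -0.1   1.18 -0.22]
[-0.69216377  0.14460054  0.70710678]
target [ 0.56742807 -0.17270289  0.23788582] [-1.692, 0.273, 0.548, -0.251, -0.019, 0.046]
```

View pics/w3.png

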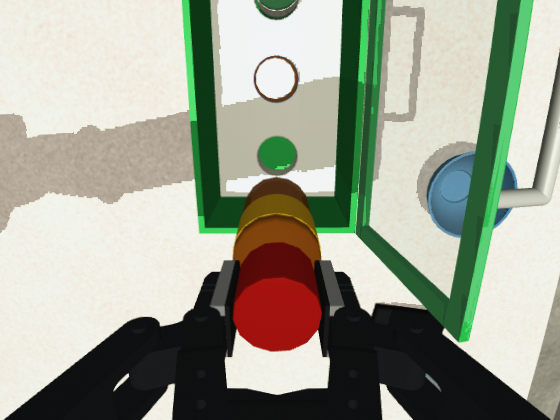

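The wrist view shows the red bottle (275,270) held upright between the pads, and its hole empty. I'll carry it sideways, then tilt it.

Emit:
{"method": "send_rows", "body": {"deltas": [[0,-0.06,0,0,0,0,0],[0,-0.15,0,0,0,0,0],[0,-0.28,0,0,0,0,0],[0,-0.42,0,0,0,0,0],[0,-0.56,0,0,0,0,0],[0,-0.7,0,0,0,0,0],[0,-0.83,0,0,0,0,0],[0,-0.93,0,0,0,0,0],[0,-1,0,0,0,0,0],[0,-1,0,0,0,0,0],[0,-1,0,0,0,0,0]]}}

```text
clock: 12.63
tcp_pos: [0.5321, -0.0675, 0.3202]
orientation: [-2.278, -2.157, 0.009]
contact_force: [-0.1, -0.3, -2.0]
grip_width: 0.033
```

```bash
cat > tgt.py <<'E'
from bench import r
from h import *
o=r.get_obs();print(o["clock"],o["tcp_pos"],o["joints"].round(2),o["contact_force"],o["grip_width"])
W=np.array([.7024,-.2009,.1]);a=np.radians(168.2);n=np.r_[np.cos(a)*2**-.5,np.sin(a)*2**-.5,2**-.5]
T=W+n*(.09+.105);Rt=rot(-n,np.r_[-n[:2],1]);print("target",T)
print(row(o,T+n*.06,Rt).tolist(),row(o,T,Rt).tolist())
E
python3 tgt.py
```

```text
12.6333 [ 0.53211011 -0.06745446  0.32016911] [-0.46  0.19  0.55  1.81 -0.11  1.17  0.07] [-0.10655158 -0.31247216 -2.02632005] 0.03304791351260132
target [ 0.56742807 -0.17270289  0.23788582]
[-0.645, -0.004, 0.266, -0.252, -0.018, 0.046] [-0.687, 0.277, 0.547, -0.252, -0.018, 0.046]
```

Now I'll move to the stand-off pose, 60 mm farther out, tilting on the way.

Emit:
{"method": "send_rows", "body": {"deltas": [[0,-0.03,0,0.02,-0.01,0,0.002],[0,-0.08,0,0.04,-0.03,-0.002,0.005],[0,-0.14,0,0.06,-0.055,-0.004,0.01],[0,-0.21,0,0.09,-0.08,-0.006,0.015],[0,-0.28,0,0.12,-0.11,-0.008,0.02],[0,-0.35,0,0.15,-0.14,-0.01,0.025],[0,-0.42,0,0.18,-0.165,-0.012,0.03],[0,-0.49,0,0.2,-0.19,-0.014,0.035],[0,-0.56,0,0.23,-0.215,-0.016,0.04],[0,-0.61,0,0.25,-0.235,-0.017,0.043],[0,-0.645,0,0.266,-0.252,-0.018,0.046],[0,-0.645,0,0.266,-0.252,-0.018,0.046],[0,-0.645,0,0.266,-0.252,-0.018,0.046],[0,-0.645,0,0.266,-0.252,-0.018,0.046]]}}

```text
clock: 13.8
tcp_pos: [0.5269, -0.164, 0.2821]
orientation: [1.908, 1.552, 0.634]
contact_force: [-0.1, -0.1, -1.7]
grip_width: 0.0327
```

```bash
python3 tgt.py
python3 - <<'E'
from bench import r
import cv2
f=r.grab_frame("side");cv2.imwrite("pics/s2.png",cv2.resize(f["pixels"][120:345,120:420,::-1],(800,600)))
E
```

```text
13.8 [ 0.52689028 -0.16404433  0.28207081] [-0.8  -0.17  0.92  2.4   1.24  0.17 -1.2 ] [-0.05123912 -0.11947031 -1.68226366] 0.03266682333306985
target [ 0.56742807 -0.17270289  0.23788582]
[-0.001, -0.013, 0.004, -0.002, 0.001, 0.001] [-0.0, -0.011, 0.404, -0.002, 0.001, 0.001]
```

View pics/s2.png

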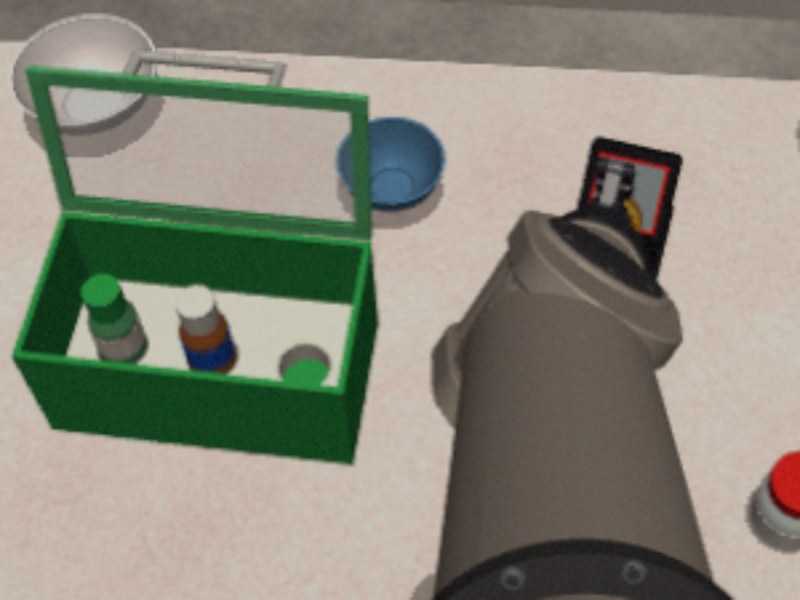

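The side view shows the lid open, the other two bottles in place, and the held bottle lined up in front of the scanner window (about (630,190)). The arm hides part of it. I'll advance 60 mm slowly.

Emit:
{"method": "send_rows", "body": {"deltas": [[0,0,-0.01,0.02,0,0,0],[0,0,-0.01,0.06,0,0,0],[0,0,-0.01,0.11,0,0,0],[0,0,-0.01,0.17,0,0,0],[0,0,-0.01,0.23,0,0,0],[0,0,-0.01,0.29,0,0,0],[0,0,-0.01,0.34,0,0,0],[0,0,-0.01,0.38,0,0,0],[0,0,-0.01,0.4,0,0,0],[0,0,-0.01,0.4,0,0,0],[0,0,-0.01,0.4,0,0,0],[0,0,-0.01,0.4,0,0,0],[0,0,-0.01,0.4,0,0,0]]}}

```text
clock: 14.93
tcp_pos: [0.5559, -0.1705, 0.251]
orientation: [1.91, 1.55, 0.63]
contact_force: [-0.6, 0.8, -1.9]
grip_width: 0.0332
```

```bash
python3 tgt.py
python3 - <<'E'
from bench import r
from h import *
W=np.array([.7024,-.2009,.1]);a=np.radians(168.2);n=np.r_[np.cos(a)*2**-.5,np.sin(a)*2**-.5,2**-.5]
f=r.grab_frame("wrist");g=r.grab_frame("top")
print("wrist: base,shoulder,window",proj(f,[W+n*.09,W+n*.17,W]));print("top:",proj(g,[W+n*.09,W+n*.2,W]))
a_=cv2.resize(f["pixels"],(480,360));b=cv2.resize(g["pixels"][120:280,240:400],(320,320))
o=np.zeros((360,800,3),np.uint8);o[:,:480]=a_;o[:320,480:]=b
cv2.imwrite("pics/w4.png",o[:,:,::-1]);print(r.get_obs()["qvel"].round(4))
E
```

```text
14.9333 [ 0.55592751 -0.17049458  0.25104345] [-1.39 -0.34  1.45  2.39  1.66  0.34 -1.53] [-0.58072641  0.80472512 -1.91101291] 0.0332409624850314
target [ 0.56742807 -0.17270289  0.23788582]
[-0.001, -0.009, -0.283, -0.002, 0.002, 0.0] [0.002, -0.006, 0.117, -0.002, 0.002, 0.0]
wrist: base,shoulder,window [[276.05187922 199.65803951]
 [274.88108884 246.99896647]
 [276.7682634  170.72590364]]
top: [[339.6708927  192.22045707]
 [338.23805586 217.52195896]
 [340.64433458 174.48697525]]
[-0.007  -0.0007  0.0024 -0.0023  0.0012  0.0023 -0.0025]
```

View pics/w4.png

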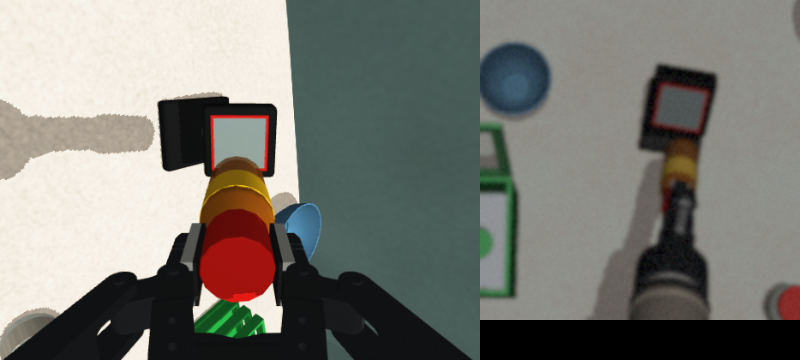

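Emit:
{"method": "send_rows", "body": {"deltas": [[0,0,0,0,0,0,0],[0,0,0,0,0,0,0],[0,0,0,0,0,0,0],[0,0,0,0,0,0,0],[0,0,0,0,0,0,0],[0,0,0,0,0,0,0],[0,0,0,0,0,0,0],[0,0,0,0,0,0,0],[0,0,0,0,0,0,0],[0,0,0,0,0,0,0],[0,0,0,0,0,0,0],[0,0,0,0,0,0,0]]}}

```text
clock: 16.03
tcp_pos: [0.5562, -0.1698, 0.251]
orientation: [1.909, 1.551, 0.631]
contact_force: [0.6, 0.4, -1.2]
grip_width: 0.0327
```

```bash
python3 tgt.py; python3 -c "
from bench import r
o=r.get_obs();print(o['qvel'].round(4),o['joints'])"
```

```text
16.0333 [ 0.55620071 -0.16979009  0.25100953] [-1.39 -0.34  1.45  2.39  1.67  0.34 -1.53] [ 0.59454049  0.38712554 -1.19711722] 0.0327026422890525
target [ 0.56742807 -0.17270289  0.23788582]
[-0.005, -0.009, -0.283, -0.002, 0.002, 0.001] [-0.003, -0.007, 0.117, -0.002, 0.002, 0.001]
[ 0.0012  0.0007  0.0003  0.0006 -0.0004  0.     -0.0008] [-1.38865117 -0.33634264  1.45429607  2.38723063  1.66532202  0.34426167
 -1.52859975]
```

The pose is steady. The underside is about 107 mm from the window, inside the 50–140 mm band, and about 1 mm off centre. I'll hand it in.

```bash
python3 -c "
from bench import r
print(r.hand_in())"
```

```text
the job is handed in; nothing more can be done
None
```

I opened the lid gently back onto its stop, drew the red-capped bottle out of the tray and tipped it to face the scanner. I handed the job in at about 16 s with the bottle still held there. No verdict was reported.

Last checks:
- **Lid:** I estimate it at about 1.75 rad. A small extra push met about 9 N of resistance, so I took it to be on the stop. It was still back in the later side view.
- **Bottle position:** by calculation from the arm's pose, the underside is about 107 mm from the window and about 1 mm off its centre line. The tilt is within about 0.01 rad of square, measured against my estimate of the window's direction. The last pictures agree with the line-up.
- **Grip and steadiness:** the fingers read 32.7 mm on the 34 mm cap. Joint speeds were about 0.001 rad/s, and I saw no sign of contact with the scanner.
- **Other items:** the other two bottles were still in their holes in the last side view. The bowl and jar looked undisturbed, though I did not measure their positions again.

**Not as asked:** the distance is about 17 mm more than the 9 cm requested. The arm reached its joint limits (joints 2 and 3) before getting there, so I left it inside the allowed 50–140 mm band.

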